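Poise the casket's top panel over its glued rim

ROBOT

A 7-joint arm with a two-finger parallel gripper is mounted at the origin on the work surface. World frame = base frame: x ahead of the robot, y to its left, z up, the work surface at z = 0. Lengths are in m, angles in degrees, forces in N, time in s.
With the tool pointing down it reaches from about 0.35 to 0.775 m from the base axis. Payload 3.1 kg.
Tool frame: the origin (TCP) lies between the finger pads; the fingertips stand 11 mm ahead of it and the grasp point (between the pads) lies 8 mm behind it; z points along the fingers, y is the direction in which the jaws open and shut (so a half turn about z gives the same grasp; the last joint's range is limited). The gripper opens to 85 mm and grips with 20 to 120 N. Pads are 22 mm wide; open, the fingers measure 114 mm over their backs; the gripper's body (76 mm by 85 mm) begins 54 mm behind the grasp point. The pads swing forward as they close: fully open they stand 13 mm farther back than shut.
Start: joints at [70.262, 17.813, 0.802, 86.603, -0.252, 75.585, -1.558], TCP at [0.164, -0.525, 0.242] pointing down, gripper open.
Joint ranges: [-154.91, 154.91], [-16.99, 109.72], [-72.82, 74.43], [7.12, 147.25], [-82.49, 262.49], [11.32, 116.49], [-174.64, 174.64]. Speed limits (degrees/s): [159.86, 159.86, 180, 180, 180, 180, 180].

INTERFACE

Orientations are given as a 3x3 rotation matrix whose columns are the frame's x, y, z axes.
In Python, from plant import readout, vision, hand_in gives the robot as it stands.
- The arm moves only by the tool jog_arm, never from a script. Its argument "steps" is a list of rows, each a list of 2 entries, a list of its own where there are three numbers: the shift along the tool's x, y, z normalised to -1 to 1, where 1 is 250 mm, then the turn, a rotation vector about the tool's x, y, z normalised to -1 to 1, where 1 is 120 degrees. In form: [[[x, y, z], [ax, ay, az]], ...]. A call has 1 to 10 rows; each row is the pose to reach, as a shift and turn from the pose commanded when the call began, along the tool's axes at that moment; what a row does not reach only later rows make up. A row lasts 1/10 s, in which the tool goes at most 50 mm and 8.59 degrees, less where a joint would pass 70% of its speed; a pose out of reach is approached as far as the arm can. A call with a number of a shift or a turn outside -1 to 1 is refused whole. A call with a gripper value outside its range is refused whole. "claw" is the opening, from -1 (shut) to 1 (fully open), set as the call begins (left out, the last holds). The fingers move at their own pace and stop on an object; "newtons" is the grip in N (left out, the last holds). Time passes only in rows, so rows that repeat a pose let the fingers close. It gives the time, the measured TCP pose, the force and the opening at its end, in the units of the state.
- readout.get_state(): the state, without advancing time (a new reading comes with each control period).
- vision.snapshot(name): name is "scene" or "top" or "wrist"; returns a dict with "img" (400x640x3 uint8, blue, green, red), "K" (3x3 intrinsics, pixels), "extrinsics" (4x4, takes a point from camera to world coordinates); the wrist camera has in their place "hand_eye" (4x4, takes a point from camera to tool coordinates, whose origin is the TCP and whose axes are the flange's). Camera axes: x right, y down, z forward; pixel columns grow to the right and rows downward; lengths in m; the calibration is good to about 2 mm. A picture is of the moment at which its call begins: read the wrist's pose just before it. There is no depth.
- hand_in(): hands the job in, once; it reports no verdict.
The state is a dict: "time": time; "q": joint angles; "joint_vel": joint speeds; "joint_efforts": joint torques, N m; "position": TCP position; "tcp_rot": TCP orientation; "contact_force": force on the tool from outside, world axes, zero at the start; "wrist_torque": the same for the moment, N m; "grip_width": finger opening in m.
Only numpy, scipy, OpenCV 4.12 (cv2) and the standard library are available. Lean on these libraries where they do the work, as an engineer would, in place of code of your own. Each camera call takes 0.05 s, during which the arm holds its last target. There are 200 camera calls.

TASK

Pick up the walnut top panel by its rib handle from the felt mat, carry it over the top of the freshly gilded cornice, and finish still holding it level and steady about a centimetre above the open walnut casket, edges lined up with the casket's edges (long side along long side), so that the carver can sight the gap. The casket's rim is freshly glued and the gilding is wet: the panel must not touch the casket, nothing may touch the cornice, the casket must not be shifted and the other things on the bench are left alone; do not put the panel down or let go of it.

Things in the scene. Friction and masses are not known exactly. Their poses are not given: they have to be found in the camera images.
- panel: walnut top panel, loose, 0.1-0.25 kg, flat on the mat at the start: dark plate 140 (x) x 100 (y) x 8 mm with pale and gold inlay; a pale rib handle stands along its middle, 80 mm long (x), 14 mm thick (y), from 8 to 44 mm above the underside. Origin: centre of the plate's underside, z up. A half turn about z counts the same.
- panel_grip (a point): middle of the rib handle, 32 mm above the panel's underside; the handle is pinched across its 14 mm thickness (fingers closing along the panel's y)
- casket: open-topped walnut casket, loose, 0.75 kg, 140 (x) x 100 (y) x 70 mm tall, walls 8 mm, pale and gold fields on its sides, standing on the bench on the other side of the cornice from the mat. Origin: centre of its underside, z up. A half turn about z counts the same.
- casket_rim (a point): centre of the casket's open mouth at rim height, 70 mm above its underside
- cornice: freshly gilded cornice: gold board with red fillets standing on edge between mat and casket, fixed. 340 mm long (its x, pointing roughly away from the robot), 32 mm thick over its ornament (y), top 110 mm above the bench; two wooden feet 30 x 70 x 24 mm, 120 mm either side of its middle. Origin: its middle, at bench height.
- mat: grey felt mat, 180 x 140 x 6 mm, fixed; the panel starts on it. Origin: centre of its underside; its top is 6 mm above the bench.
- glue_jar: bystander, to be left alone: yellow glue jar with a red cap, 72 mm across, 100 mm tall. Origin: centre of its underside
- offcut: bystander, to be left alone: pale wood offcut, 120 x 70 x 35 mm. Origin: centre of its underside
- mallet: bystander, to be left alone: wooden carver's mallet lying on its side, head 72 mm across and 100 mm long, handle 165 mm long; the origin is the end of the head where the handle begins, the head runs along +x
- chisel: bystander, to be left alone: wood chisel, 230 mm long, lying along its x: wooden handle 26 mm across to -x, steel blade 14 mm wide to +x. Origin: under the joint of handle and blade
- brush_pot: bystander, to be left alone: open steel pot, 72 mm across, 85 mm tall. Origin: centre of its underside
- varnish_tin: bystander, to be left alone: green-banded round tin, 66 mm across, 75 mm tall. Origin: centre of its underside
Things that resemble listed ones, but are neither listed nor needed, are in the scene too. What is shaped like the casket but pink is not meant. What is shaped like the panel but blue is not meant.

How it is judged:
By the outcome, as a careful person would: the job done as asked, in the order asked, and still so for the second after the job is handed in, while the arm keeps its last pose, push and grip.
It also fails if it takes over 42 s, if anything falls off the work surface, if the arm or the gripper's body presses on something with over 40 N, if the wrist force passes 120 N, or if a joint passes its speed limit or range.

## Working session

There is one attempt and no reset: what is moved stays moved. The work goes in short steps, Python scripts to look and compute and a tool call to move; the robot and the scene stay as the last step left them, time stands still between calls to the robot, and variables do not carry over. Pictures are saved under pics/ and viewed, about 8 in all and at most 12, crops included, and the job is handed in when it is done.

Besides the shell and the picture viewer there is one more tool, called by a JSON object that holds its "name" and its "arguments". jog_arm: Moves the arm, as the interface text tells. Scaled input: -1 to 1 covers 250 mm each way for a shift and 120 degrees each way for a turn. Its arguments: {"type":"object","properties":{"steps":{"type":"array","items":{"type":"array"}},"claw":{"type":"number"},"newtons":{"type":"number"}},"required":["steps"]}

```bash
mkdir -p pics; ls; python3 - <<'E'
from plant import readout, vision
import cv2,numpy as np
s=readout.get_state(); print(s['time'],s['position'],np.round(s['tcp_rot'],3).tolist(),s['grip_width'])
for n in('scene','top'):
    d=vision.snapshot(n); cv2.imwrite(f'pics/{n}0.png',d['img']); np.savez(f'{n}0.npz',**{k:np.array(v) for k,v in d.items()})
    print(n,np.round(d['K'],1).tolist(),np.round(d['extrinsics'],3).tolist())
E
```

```text
pics
0.0 [ 0.16380358 -0.5242958   0.24119003] [[0.954, 0.298, -0.001], [0.298, -0.954, 0.002], [-0.0, -0.002, -1.0]] 0.08536977922972544
scene [[431.6, 0.0, 320.3], [0.0, 431.6, 202.8], [0.0, 0.0, 1.0]] [[0.258, 0.846, -0.467, 1.251], [0.966, -0.227, 0.123, -0.165], [-0.002, -0.483, -0.876, 1.411], [0.0, 0.0, 0.0, 1.0]]
top [[491.6, 0.0, 320.3], [0.0, 491.6, 203.9], [0.0, 0.0, 1.0]] [[0.011, -0.997, 0.083, 0.365], [-1.0, -0.012, -0.014, 0.028], [0.015, -0.083, -0.996, 1.722], [0.0, 0.0, 0.0, 1.0]]
```

View pics/top0.png

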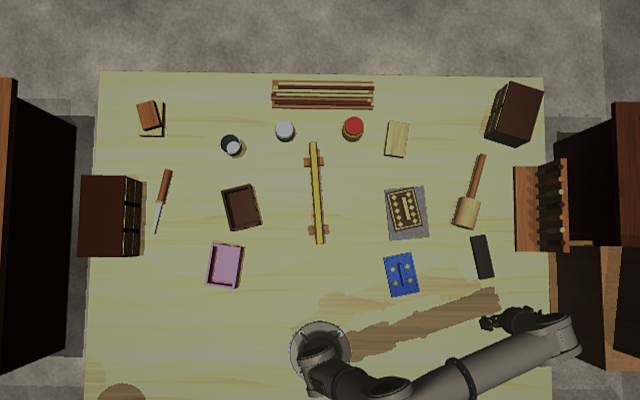

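View pics/scene0.png

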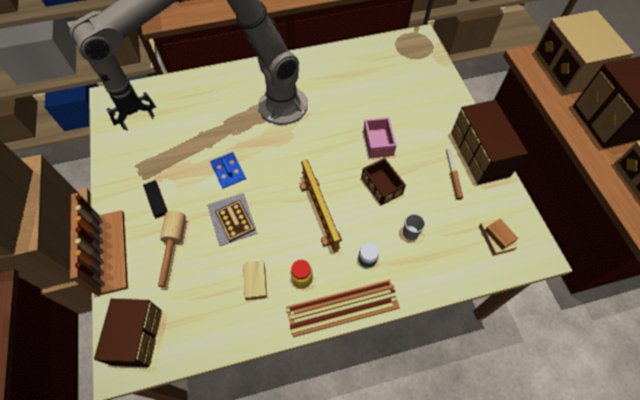

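The top view shows the panel near (406,209) on the mat, the cornice along (313,142)–(321,243), and the walnut casket near (241,207). The pink casket (225,265) and the blue panel (401,275) are decoys. Next I'll enlarge the region to measure it.

```bash
cat > h.py <<'E'
import numpy as np,cv2
def ray(K,T,uv,z):
    uv=np.atleast_2d(uv).astype(float); d=np.c_[(uv-[K[0][2],K[1][2]])/[K[0][0],K[1][1]],np.ones(len(uv))]@T[:3,:3].T
    return T[:3,3]+d*((z-T[2,3])/d[:,2])[:,None]
def proj(K,T,P):
    p=(np.atleast_2d(P)-T[:3,3])@T[:3,:3]; p=p@np.asarray(K).T; return p[:,:2]/p[:,2:]
E
python3 - <<'E'
from h import *
d=np.load('top0.npz'); im=d['img']
c=cv2.resize(im[130:250,205:440],None,fx=3.4,fy=3.4,interpolation=cv2.INTER_CUBIC); cv2.imwrite('pics/crop0.png',c)
print(c.shape)
K,T=d['K'],d['extrinsics']
print('panel',ray(K,T,[406,209],.014),'casket',ray(K,T,[241,207],.07),'cornice',ray(K,T,[[313,142],[321,243]],.11))
E
```

```text
(408, 799, 3)
panel [[ 0.49277209 -0.29638917  0.014     ]] casket [[0.48883949 0.27062535 0.07      ]] cornice [[0.70538239 0.0310526  0.11      ]
 [0.37086372 0.00095009 0.11      ]]
```

View pics/crop0.png

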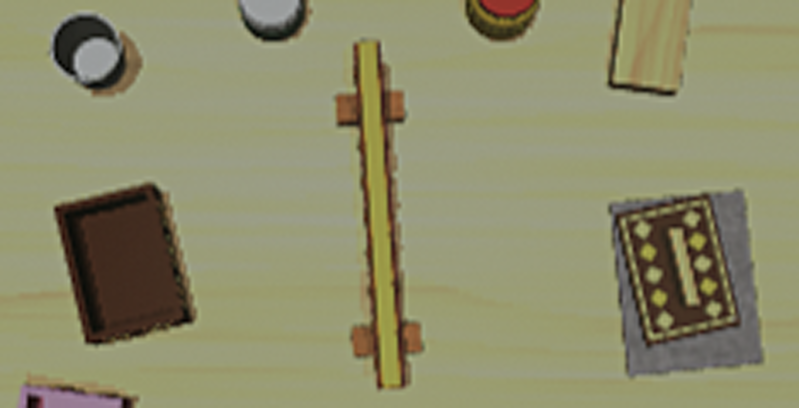

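```bash
python3 - <<'E'
from h import *
d=np.load('top0.npz');K,T=d['K'],d['extrinsics']
def c2(p): return (np.array(p,float)+.5)/3.4-.5+[205,130]
for n,p,z in(('panel',[[618,212],[710,196],[740,325],[648,343]],.014),('casket',[[55,207],[151,185],[185,322],[92,343]],.07)):
    P=ray(K,T,c2(p),z); e=(P[0]+P[1]-P[2]-P[3])/2
    print(n,P.mean(0),np.linalg.norm(P-np.roll(P,1,0),axis=1),np.degrees(np.arctan2(e[1],e[0])))
from plant import readout
s=readout.get_state(); print(s['tcp_rot'],s['position'])
E
```

```text
panel [ 0.49374356 -0.29061537  0.014     ] [0.13790381 0.09675588 0.13610826 0.09656878] 12.83150165091565
casket [0.48779456 0.27342502 0.07      ] [0.14007791 0.09725711 0.14050902 0.0935588 ] 15.83322831201933
[[ 9.54492628e-01  2.98233541e-01 -7.60209512e-04]
 [ 2.98234483e-01 -9.54490527e-01  2.00698495e-03]
 [-1.27062548e-04 -2.14237303e-03 -9.99997697e-01]] [ 0.16381381 -0.52437625  0.24132073]
```

{"name": "jog_arm", "arguments": {"steps": [[[0.16,-0.05,0],[0,0,0]],[[0.32,-0.1,0],[0,0,0]],[[0.48,-0.15,0],[0,0,0]],[[0.64,-0.2,0],[0,0,0.0]],[[0.77,-0.25,0],[0,0,0.037]],[[0.77,-0.25,0],[0,0,0.037]]]}}

```text
time: 0.7
position: [0.3351, -0.4023, 0.2419]
tcp_rot: [[0.972, 0.234, 0.003], [0.234, -0.972, 0.004], [0.004, -0.003, -1.0]]
contact_force: [0.1, 0.3, 0.2]
grip_width: 0.0857
```

```bash
python3 - <<'E'
from plant import readout, vision
import numpy as np
print(np.round(vision.snapshot('wrist')['hand_eye'],3))
s=readout.get_state();print(s['time'],s['position'],np.round(s['tcp_rot'],4))
R=s['tcp_rot'];print((R.T@(np.array([.494,-.291,.24])-s['position'])/.25).round(3))
E
```

```text
[[-0.001 -0.966 -0.259  0.066]
 [ 1.    -0.001 -0.001 -0.001]
 [ 0.001 -0.259  0.966 -0.131]
 [ 0.     0.     0.     1.   ]]
0.75 [ 0.33185702 -0.40507681  0.24181522] [[ 9.730e-01  2.307e-01  4.000e-04]
 [ 2.307e-01 -9.730e-01  1.800e-03]
 [ 8.000e-04 -1.700e-03 -1.000e+00]]
[ 0.736 -0.294  0.008]
```

{"name": "jog_arm", "arguments": {"steps": [[[0.18,-0.07,0],[0,0,0]],[[0.37,-0.14,0],[0,0,0]],[[0.55,-0.22,0],[0,0,0]],[[0.735,-0.295,0.02],[0,0,0]],[[0.735,-0.295,0.02],[0,0,0]],[[0.735,-0.295,0.02],[0,0,0]]]}}

```text
time: 1.35
position: [0.4916, -0.2949, 0.2363]
tcp_rot: [[0.974, 0.225, -0.002], [0.225, -0.974, 0.0], [-0.002, -0.001, -1.0]]
contact_force: [-0.8, -0.5, 0.2]
grip_width: 0.0855
```

```bash
cat >> h.py <<'E'
def wrist(name):
    from plant import readout, vision
    s=readout.get_state(); d=vision.snapshot('wrist'); T=np.eye(4); T[:3,:3]=s['tcp_rot']; T[:3,3]=s['position']
    np.savez(name+'.npz',img=d['img'],K=d['K'],T=T@np.array(d['hand_eye']),R=s['tcp_rot'],p=s['position']); cv2.imwrite(f'pics/{name}.png',d['img'])
    print(s['time'],s['position'],np.round(s['tcp_rot'],4).tolist())
E
python3 -c "from h import *;wrist('w1')"
```

```text
1.35 [ 0.49162015 -0.29485757  0.23633021] [[0.9743, 0.2254, -0.0021], [0.2254, -0.9743, 0.0001], [-0.002, -0.0006, -1.0]]
```

View pics/w1.png

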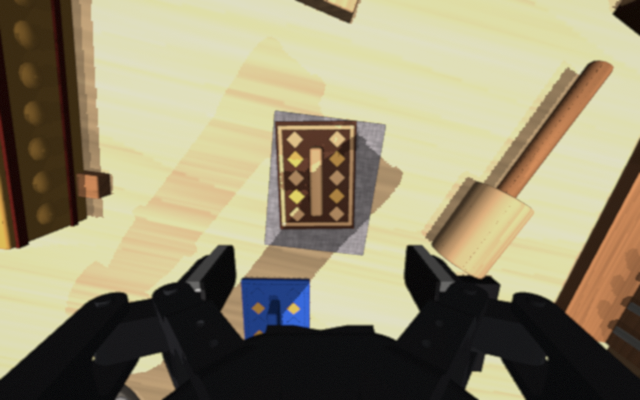

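The wrist view shows the panel with corners near (276,122), (356,120), (355,227) and (279,228), and the rib at about x 310–322.

```bash
cat >> h.py <<'E'
from scipy.optimize import least_squares
def fit(K,T,uv,z,x0):
    C=np.array([[70,50],[70,-50],[-70,-50],[-70,50]])/1000
    def P(v): c,s=np.cos(v[2]),np.sin(v[2]); return np.c_[C@np.array([[c,s],[-s,c]])+v[:2],np.full(4,z)]
    r=least_squares(lambda v:(proj(K,T,P(v))-uv).ravel(),x0)
    print('xy',r.x[:2].round(4),'yaw',np.degrees(r.x[2]).round(2),'res',r.fun.round(1)); return r.x
E
python3 - <<'E'
from h import *
d=np.load('w1.npz');K,T=d['K'],d['T'];g=cv2.cvtColor(d['img'],6)
m=np.array([[276,122],[356,120],[355,227],[279,228]],np.float32)
s=cv2.cornerSubPix(g,m.copy(),(4,4),(-1,-1),(3,40,.01)); print(s)
for q in(m,s):
    v=fit(K,T,q,.014,[.494,-.291,.22])
    c,sn=np.cos(v[2]),np.sin(v[2]); 
    print('rib px',proj(K,T,[[v[0]+a*c-b*sn,v[1]+a*sn+b*c,.05] for a in(.04,-.04) for b in(.007,-.007)]).round(1).tolist())
    print('local',d['R'].T@(np.r_[v[:2],.2]-d['p']))
c=cv2.resize(d['img'][105:250,255:400],None,fx=4,fy=4,interpolation=2);cv2.imwrite('pics/w1c.png',c)
E
```

```text
[[273.4455  121.79038]
 [355.9745  120.23195]
 [355.78574 230.19115]
 [281.071   225.91869]]
xy [ 0.4943 -0.2891] yaw 13.61 res [-1.7 -1.8  1.2 -0.7 -0.3  1.7  0.8  1.4]
rib px [[309.3, 147.3], [321.9, 147.1], [310.7, 216.0], [322.6, 215.9]]
local [ 0.00397617 -0.0049628   0.03632535]
xy [ 0.494  -0.2892] yaw 13.91 res [ 0.6 -1.1  1.  -0.9 -0.8 -1.5 -0.9  3.9]
rib px [[309.2, 147.6], [321.8, 147.4], [310.9, 216.3], [322.7, 216.1]]
local [ 0.00367358 -0.00493682  0.03632594]
```

View pics/w1c.png

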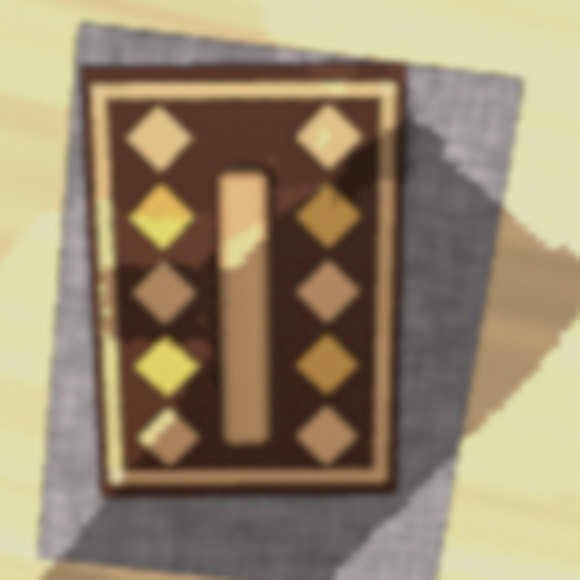

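```bash
python3 - <<'E'
from h import *
d=np.load('w1.npz');K,T=d['K'],d['T']
q=np.array([[83,66],[407,66],[395,494],[103,495]])/4+[254.6,104.6]
v=fit(K,T,q,.014,[.494,-.291,.22]); print(ray(K,T,np.array([[243,172],[247,444]])/4+[254.6,104.6],.05))
print((d['R'].T@(np.r_[v[:2],.2]-d['p'])).round(4))
E
```

```text
xy [ 0.4938 -0.289 ] yaw 13.24 res [-0.9 -0.7  1.1 -1.1  0.9  1.2 -1.   1.2]
[[ 0.5326952  -0.27948903  0.05      ]
 [ 0.45575091 -0.298112    0.05      ]]
[ 0.0035 -0.0052  0.0363]
```

{"name": "jog_arm", "arguments": {"steps": [[[0.014,-0.021,0.18],[0,0,0]],[[0.014,-0.021,0.36],[0,0,0]],[[0.014,-0.021,0.5],[0,0,0]],[[0.014,-0.021,0.5],[0,0,0]],[[0.014,-0.021,0.5],[0,0,0]]], "newtons": 60}}

```text
time: 1.9
position: [0.4927, -0.2913, 0.1128]
tcp_rot: [[0.976, 0.22, -0.001], [0.22, -0.976, -0.001], [-0.001, 0.001, -1.0]]
contact_force: [0.9, 0.2, 0.8]
grip_width: 0.0854
```

```bash
python3 - <<'E'
from plant import readout
import numpy as np
s=readout.get_state();R=s['tcp_rot'];print(s['time'],s['position'],np.round(R,4).tolist(),(R.T@(np.array([.494,-.289,.031])-s['position'])/.25).round(4), np.degrees(np.arctan2(R[1][0],R[0][0])),s['contact_force'])
E
```

```text
1.9 [ 0.49265764 -0.29130389  0.11277779] [[0.9755, 0.22, -0.0009], [0.22, -0.9755, -0.001], [-0.0011, 0.0007, -1.0]] [ 0.0076 -0.0081  0.3271] 12.708247261510882 [0.90725392 0.19622576 0.80536829]
```

{"name": "jog_arm", "arguments": {"steps": [[[0.008,-0.008,0.1],[0,0,-0.004]],[[0.008,-0.008,0.2],[0,0,-0.004]],[[0.008,-0.008,0.28],[0,0,-0.004]],[[0.008,-0.008,0.325],[0,0,-0.004]],[[0.008,-0.008,0.325],[0,0,-0.004]],[[0.008,-0.008,0.325],[0,0,-0.004]],[[0.008,-0.008,0.325],[0,0,-0.004]]]}}

```text
time: 2.6
position: [0.4969, -0.2876, 0.033]
tcp_rot: [[0.973, 0.231, 0.003], [0.231, -0.973, -0.002], [0.003, 0.003, -1.0]]
contact_force: [-0.2, -0.2, -0.7]
grip_width: 0.0855
```

```bash
python3 -c "from h import *;wrist('w2')"
```

```text
2.6 [ 0.49692242 -0.28760402  0.03298086] [[0.9729, 0.2314, 0.0033], [0.2314, -0.9729, -0.002], [0.0027, 0.0027, -1.0]]
```

View pics/w2.png

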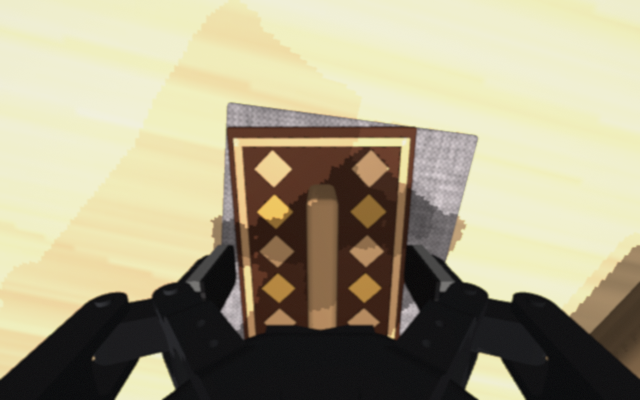

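The rib at x≈322 is centred between the fingers, which sit at about 233 and 407. I'll close the jaws now.

{"name": "jog_arm", "arguments": {"steps": [[[0,0,0.006],[0,0,0]],[[0,0,0.006],[0,0,0]],[[0,0,0.006],[0,0,0]],[[0,0,0.006],[0,0,0]],[[0,0,0.006],[0,0,0]],[[0,0,0.006],[0,0,0]],[[0,0,0.006],[0,0,0]],[[0,0,0.006],[0,0,0]]], "claw": -1, "newtons": 70}}

```text
time: 3.45
position: [0.4958, -0.2868, 0.0298]
tcp_rot: [[0.973, 0.232, 0.001], [0.232, -0.973, -0.0], [0.0, 0.001, -1.0]]
contact_force: [0.8, -0.8, 1.8]
grip_width: 0.0131
```

{"name": "jog_arm", "arguments": {"steps": [[[0,0,-0.04],[0,0,0]],[[0,0,-0.12],[0,0,0]],[[0,0,-0.24],[0,0,0]],[[0,0,-0.38],[0,0,0]],[[0,0,-0.52],[0,0,0]],[[0,0,-0.66],[0,0,0]],[[0,0,-0.78],[0,0,0]],[[0,0,-0.85],[0,0,0]],[[0,0,-0.88],[0,0,0]],[[0,0,-0.88],[0,0,0]]]}}

```text
time: 4.45
position: [0.4957, -0.2867, 0.2504]
tcp_rot: [[0.973, 0.232, 0.001], [0.232, -0.973, -0.001], [0.001, 0.001, -1.0]]
contact_force: [-0.7, 0.3, -1.7]
grip_width: 0.0129
```

```bash
python3 -c "from h import *;wrist('w3')"
```

```text
4.45 [ 0.49570268 -0.2866719   0.25040758] [[0.9728, 0.2317, 0.0013], [0.2317, -0.9728, -0.0007], [0.0011, 0.001, -1.0]]
```

View pics/w3.png

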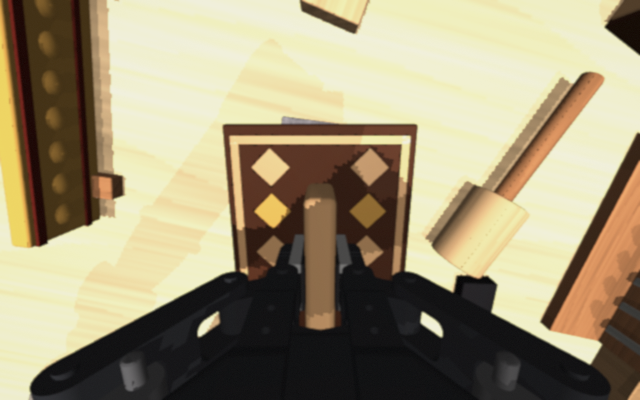

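{"name": "jog_arm", "arguments": {"steps": [[[0.01,-0.04,0],[0,0,0]],[[0.028,-0.12,0],[0,0,0]],[[0.053,-0.24,0],[0,0,0]],[[0.084,-0.38,0],[0,0,0]],[[0.12,-0.53,0],[0,0,0]],[[0.15,-0.68,0],[0,0,0]],[[0.185,-0.83,0],[0,0,0]],[[0.21,-0.95,0],[0,0,0]]]}}

```text
time: 5.3
position: [0.4901, -0.0395, 0.2482]
tcp_rot: [[0.972, 0.235, -0.003], [0.235, -0.972, 0.002], [-0.003, -0.002, -1.0]]
contact_force: [1.2, -0.3, -1.4]
grip_width: 0.013
```

{"name": "jog_arm", "arguments": {"steps": [[[0.03,-0.13,0],[0,0,0]],[[0.06,-0.26,0],[0,0,-0.005]],[[0.09,-0.4,0],[0,0,-0.01]],[[0.12,-0.52,0],[0,0,-0.015]],[[0.135,-0.6,0],[0,0,-0.02]],[[0.14,-0.63,0],[0,0,-0.02]],[[0.14,-0.63,0],[0,0,-0.02]],[[0.14,-0.63,0],[0,0,-0.02]],[[0.14,-0.63,0],[0,0,-0.02]]]}}

```text
time: 6.2
position: [0.4893, 0.1158, 0.2492]
tcp_rot: [[0.963, 0.269, -0.001], [0.269, -0.963, -0.001], [-0.001, 0.001, -1.0]]
contact_force: [-0.5, -0.5, -0.5]
grip_width: 0.0129
```

```bash
python3 -c "from h import *;wrist('w4')"
```

```text
6.2 [0.48926973 0.11580427 0.24916943] [[0.9631, 0.2691, -0.0006], [0.2691, -0.9631, -0.0013], [-0.001, 0.0011, -1.0]]
```

View pics/w4.png

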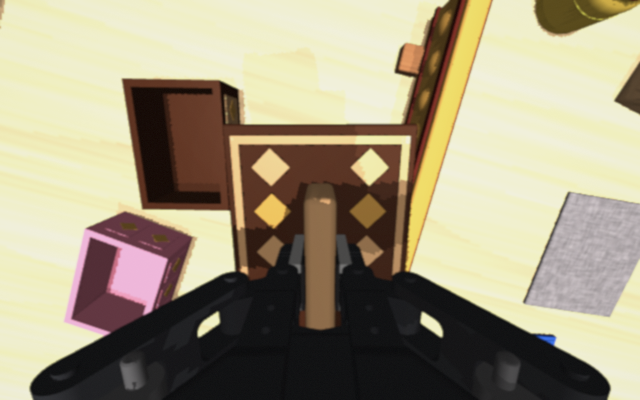

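The casket rim's corners are near (124,80), (220,82), (144,208) and (229,209), all clear of the panel. I'll enlarge it to measure.

```bash
python3 - <<'E'
from h import *
d=np.load('w4.npz');print(d['K'].round(1).tolist())
a=cv2.resize(d['img'][65:225,110:260],None,fx=3.5,fy=3.5,interpolation=2)
cv2.imwrite('pics/w4c.png',a);print(a.shape)
E
```

```text
[[281.0, 0.0, 319.7], [0.0, 281.0, 202.5], [0.0, 0.0, 1.0]]
(560, 525, 3)
```

View pics/w4c.png

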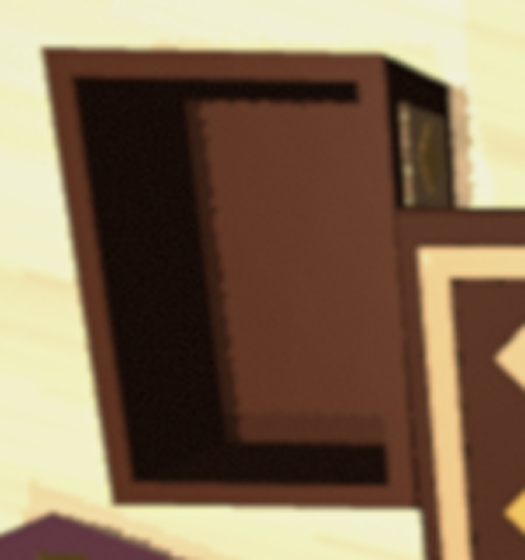

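```bash
python3 - <<'E'
from h import *
d=np.load('w4.npz');K,T=d['K'],d['T'];g=cv2.cvtColor(d['img'],6)
o=lambda p:(np.array(p)+.5)/3.5-.5+[110,65]
uv=o([[43,48],[385,55],[113,502],[75,78],[358,82],[388,484],[133,482]])
C=np.array([[70,50],[70,-50],[-70,50],[62,42],[62,-42],[-62,-42],[-62,42]])/1000
def P(v,z): c,s=np.cos(v[2]),np.sin(v[2]); return np.c_[C@np.array([[c,s],[-s,c]])+v[:2],np.full(len(C),z)]
r=least_squares(lambda v:(proj(K,T,P(v,.07))-uv).ravel(),[.488,.273,.27]);print('casket',r.x[:2],np.degrees(r.x[2]),r.fun.round(1))
r2=least_squares(lambda v:(proj(K,T,P(v,v[3]))-uv).ravel(),[.488,.273,.27,.07]);print('free z',r2.x,r2.fun.round(1))
# panel corners in tool frame: scan far edge and side edges
for x in(240,280,360,400): print('col',x,g[118:134,x])
for y in(140,200): print('row',y,g[y,218:246].tolist(),g[y,396:424].tolist())
E
```

```text
casket [0.48979201 0.27577958] 14.443155693927975 [-0.4 -0.7  0.2 -0.7 -0.4  1.3 -0.5 -0.7  0.6 -0.1  0.7  1.2 -0.1  0.4]
free z [0.4893072  0.27765692 0.25263639 0.06618215] [ 0.2 -0.1 -0.5 -0.1 -0.1  0.4  0.  -0.2  0.1  0.3  0.2  0.3  0.2 -0.5]
col 240 [151 147 134 124 123 110  77  54  59  64  66  65  65  64  66  63]
col 280 [230 232 234 236 236 222 146  70  57  62  65  65  64  65  63  63]
col 360 [238 238 238 239 232 195 118  67  68  74  77  76  76  77  75  75]
col 400 [233 234 233 230 221 179 110  66  67  75  77  77  76  76  76  74]
row 140 [75, 74, 75, 74, 71, 64, 59, 61, 64, 65, 79, 132, 190, 215, 218, 216, 213, 211, 212, 212, 212, 212, 213, 212, 212, 213, 213, 212] [229, 229, 228, 228, 228, 229, 230, 230, 230, 233, 235, 236, 237, 226, 174, 110, 79, 77, 73, 67, 59, 54, 46, 32, 21, 30, 52, 68]
row 200 [16, 20, 38, 58, 69, 69, 69, 69, 68, 61, 48, 48, 57, 60, 63, 80, 133, 183, 204, 208, 207, 208, 207, 193, 147, 91, 65, 60] [44, 70, 101, 113, 117, 115, 116, 116, 106, 81, 52, 37, 33, 37, 70, 127, 177, 201, 211, 213, 214, 213, 213, 213, 213, 213, 213, 213]
```

{"name": "jog_arm", "arguments": {"steps": [[[0,-0.06,0],[0,0,0]],[[0.01,-0.18,0],[0,0,0.005]],[[0.015,-0.33,0],[0,0,0.01]],[[0.02,-0.47,0],[0,0,0.01]],[[0.024,-0.58,0],[0,0,0.01]],[[0.024,-0.62,0.05],[0,0,0.01]],[[0.024,-0.62,0.16],[0,0,0.01]],[[0.024,-0.62,0.26],[0,0,0.01]],[[0.024,-0.62,0.32],[0,0,0.01]],[[0.024,-0.62,0.32],[0,0,0.01]]]}}

```text
time: 7.25
position: [0.4517, 0.2648, 0.1659]
tcp_rot: [[0.968, 0.249, -0.006], [0.249, -0.968, -0.005], [-0.007, 0.004, -1.0]]
contact_force: [0.6, 0.4, -1.3]
grip_width: 0.0129
```

{"name": "jog_arm", "arguments": {"steps": [[[0,0,0],[0,0,0]],[[0,0,0],[0,0,0]],[[0,0,0],[0,0,0]]]}}

```text
time: 7.55
position: [0.4536, 0.2688, 0.1707]
tcp_rot: [[0.968, 0.251, 0.002], [0.251, -0.968, 0.001], [0.002, -0.0, -1.0]]
contact_force: [0.3, 1.8, -1.3]
grip_width: 0.013
```

```bash
python3 - <<'E'
from h import *
wrist('w5')
d=np.load('w5.npz');a=cv2.resize(d['img'][20:220,190:450],None,fx=3,fy=3,interpolation=2);cv2.imwrite('pics/w5c.png',a)
E
```

```text
7.55 [0.45359393 0.26879762 0.17068364] [[0.9679, 0.2514, 0.0022], [0.2514, -0.9679, 0.001], [0.0024, -0.0004, -1.0]]
```

View pics/w5c.png

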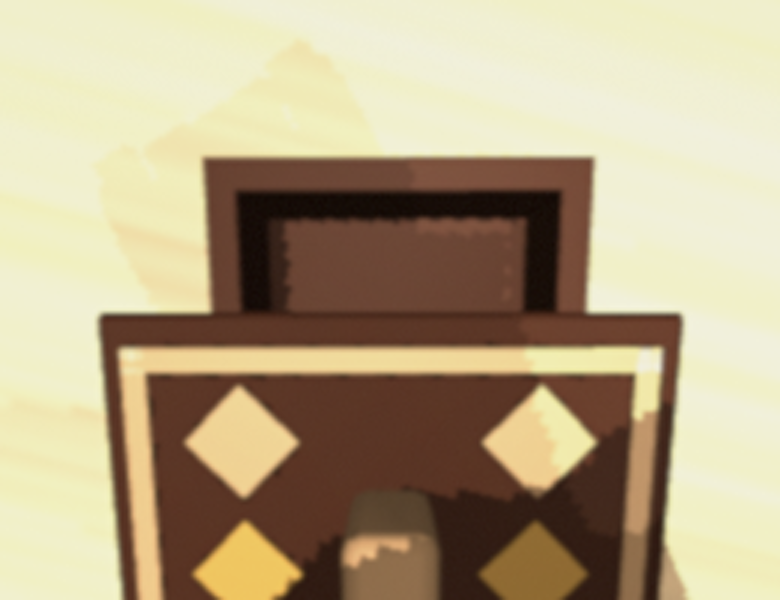

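Here the casket's far edge runs (204→593, row 157) and the panel's far edge (99→682, row 315) in crop pixels. They are parallel. The casket is about 40 mm ahead, 2 mm to the right and roughly 77 mm below the panel's underside.

{"name": "jog_arm", "arguments": {"steps": [[[0.04,0.008,0],[0,0,0]],[[0.1,0.008,0],[0,0,0]],[[0.14,0.008,0],[0,0,0]],[[0.16,0.008,0],[0,0,0]],[[0.16,0.008,0.06],[0,0,0]],[[0.16,0.008,0.12],[0,0,0]],[[0.16,0.008,0.17],[0,0,0]],[[0.16,0.008,0.2],[0,0,0]],[[0.16,0.008,0.2],[0,0,0]],[[0.16,0.008,0.2],[0,0,0]]]}}

```text
time: 8.6
position: [0.4921, 0.277, 0.1198]
tcp_rot: [[0.968, 0.252, 0.0], [0.252, -0.968, 0.0], [0.0, -0.0, -1.0]]
contact_force: [-0.2, -0.5, -0.7]
grip_width: 0.0135
```

```bash
python3 - <<'E'
from h import *
from plant import vision,readout
wrist('w6')
ps=[]
for i in range(6): vision.snapshot('wrist'); ps.append(readout.get_state()['position'])
print(np.mean(ps,0),np.std(ps,0))
d=np.load('w6.npz')['img'][90:210,190:450]; s=vision.snapshot('scene'); np.savez('s6.npz',**{k:np.array(v) for k,v in s.items()})
u,v=proj(s['K'],np.array(s['extrinsics']),[.489,.277,.08])[0].astype(int);print(u,v)
a=cv2.resize(d,(780,360),interpolation=2); b=s['img'][v-35:v+35,u-60:u+60]; b=cv2.resize(b,(390,228),interpolation=2)
t=vision.snapshot('top');u,v=proj(t['K'],np.array(t['extrinsics']),[.489,.277,.08])[0].astype(int);c=cv2.resize(t['img'][v-35:v+35,u-60:u+60],(390,228),interpolation=2)
cv2.imwrite('pics/m6.png',np.vstack([a,np.hstack([b,c])]))
E
```

```text
8.6 [0.4921049  0.27702416 0.11981499] [[0.9677, 0.2521, 0.0004], [0.2521, -0.9677, 0.0003], [0.0004, -0.0002, -1.0]]
[0.49233623 0.27708379 0.12023841] [0.0001097  0.00011153 0.00014881]
384 174
```

View pics/m6.png

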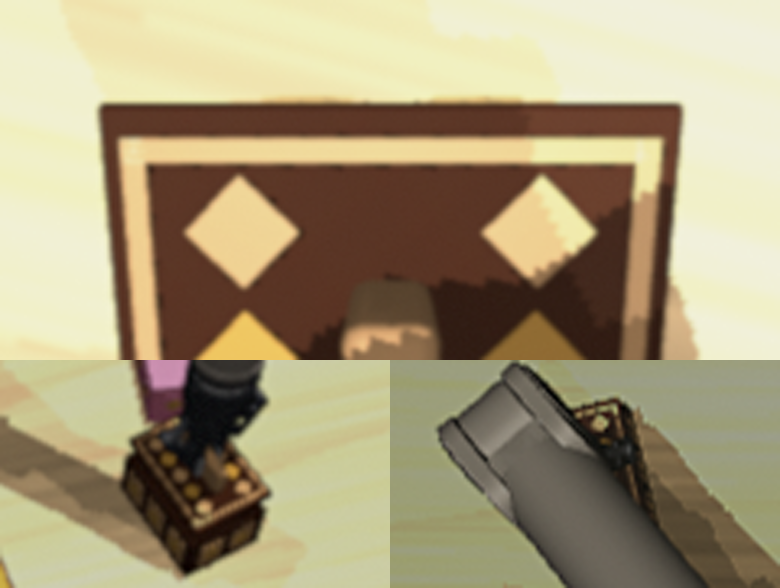

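Aligned: the panel centre is at (0.4895, 0.2774) against the casket at (0.4893, 0.2777), with yaw equal. The gap is about 26 mm, so I'll lower 16 mm slowly.

{"name": "jog_arm", "arguments": {"steps": [[[0,0,0.015],[0,0,0]],[[0,0,0.03],[0,0,0]],[[0,0,0.045],[0,0,0]],[[0,0,0.056],[0,0,0]],[[0,0,0.062],[0,0,0]],[[0,0,0.064],[0,0,0]],[[0,0,0.064],[0,0,0]],[[0,0,0.064],[0,0,0]],[[0,0,0.064],[0,0,0]],[[0,0,0.064],[0,0,0]]]}}

```text
time: 10.05
position: [0.492, 0.2768, 0.1037]
tcp_rot: [[0.968, 0.252, 0.0], [0.252, -0.968, 0.0], [0.0, -0.0, -1.0]]
contact_force: [0.3, -0.9, -1.1]
grip_width: 0.0128
```

```bash
python3 - <<'E'
from h import *
from plant import vision,readout
wrist('w7')
s=vision.snapshot('scene'); st=readout.get_state(); print(st['time'],st['position'],st['contact_force'],st['grip_width'],np.abs(st['joint_vel']).max())
K,T=s['K'],np.array(s['extrinsics']); x=np.load('w7.npz')['img'][90:170,190:450]
p=proj(K,T,[.489,.277,.06])[0].astype(int); k=6
b=cv2.resize(s['img'][p[1]-45:p[1]+45,p[0]-60:p[0]+60],None,fx=k,fy=k,interpolation=2)
cv2.imwrite('pics/m7.png',b)
E
```

```text
10.05 [0.49199207 0.27681416 0.10368001] [[0.9678, 0.2519, 0.0002], [0.2519, -0.9678, 0.0001], [0.0002, -0.0, -1.0]]
10.15 [0.49199296 0.27679852 0.10361508] [ 0.16929873 -0.34424965 -2.1513793 ] 0.013010934854265306 0.11792972504434089
```

View pics/m7.png

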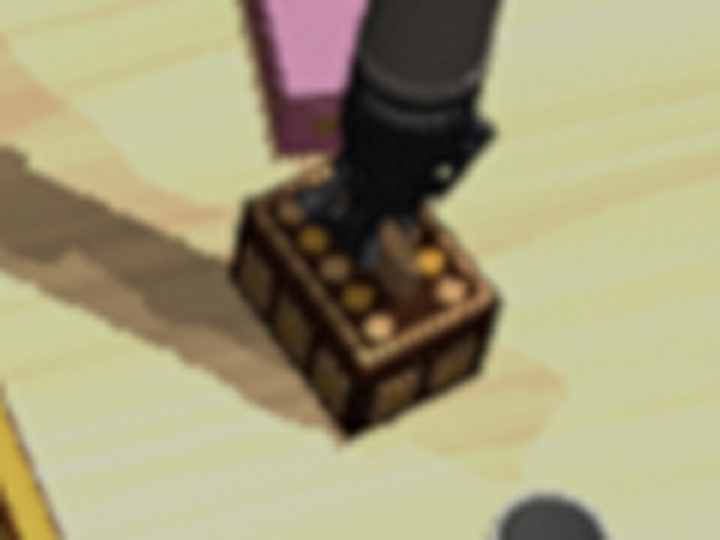

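The panel sits over the casket with its edges lined up. There's no sign of contact, and the computed gap is 9.9 mm.

```bash
python3 -c "from plant import hand_in;print(hand_in())"
```

```text
the job is handed in; nothing more can be done
None
```

I gripped the walnut panel by its rib handle, carried it over the cornice and handed in at 10.15 s, still holding it level over the walnut casket. The underside cleared the cornice top by more than 10 cm on the way.

**Last checks:**
- **Gap:** about 9.9 mm to the rim, worked out from the arm's height. An image measurement on the way down agreed to about 1 mm.
- **Alignment:** the panel and casket centres were within about 1 mm and their edges within about 0.3°. This was measured before the last lowering.
- **Tilt:** the tool was within 0.05° of vertical.
- **Grip and contact:** the grip was steady at 13 mm. The force was only about the panel's own weight, and I saw no sign of contact.

**Disagreements:** one wrist-camera fit placed the casket rim 4 mm too low. That shifted its position by about 2 mm, so I used a closer view instead. The final scene picture is too coarse to measure the gap itself.

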